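# Wedge up a gearbox's front feet for shimming

### The job

The little aluminium gearbox needs a shim under its two front feet. First turn the red T-knob of the swing clamp until its white pointer stands at the green mark, so that the clamp arm is clear of the gearbox; then take the steel wedge and slide it along the base plate, thin end first, between the two front feet and under the edge of the gearbox flange until both front feet just lift off the plate, 2 to 6 mm, with the rear feet still down at the end stop. Finish while still gripping the wedge in that place, its underside on the plate, so that it alone carries the lifted side, do not touch the gearbox with the gripper, and leave the spanner, cleaning brush, bearing and grease can where they are.

Things in the scene. Friction and masses are not known exactly. Their poses are not given: they have to be found in the camera images.
- plate: Fixed dark steel base plate, 220 x 320 mm, 12 mm thick, flat on the bench. Origin: centre of its underside, z up. Its y axis runs lengthwise: the gearbox stands towards the -y end against a 14 mm high stop bar, the +y end is a clear runway; the wedge is pushed along the plate's -y. Its top is at z = 12 mm.
- clamp (a joint): Swing clamp turned by its red T-knob: rad, growing counterclockwise seen from above. 0 = clamped: blue arm along the plate's -x over the gearbox flange, white pointer tail (behind the arm) at the red mark. 1.30 = pointer at the green mark, arm clear. Starts 0 to 0.3, range 0 to 2.0, about 0.1 N m stiff, no spring, stays where left.
- clamp_grip (a point): Middle of the red T-knob on its turning axis, 70 mm above the bench: a bar 52 long, 13 wide, 24 high (12 above this point), lying along the blue arm, so parallel to the plate's x at joint 0 and turning with it; x of this point runs along the bar to the pointer. Arm's top 27 mm below this point. Gearbox wall 65 mm from the axis (a round cover 60), its top 82 mm above the bench.
- clamp_mark (a point): Centre of the green release mark (12 x 5 mm) on the black index disc of the plate, 36.5 mm from the knob's axis, at the plate's top. The line from knob axis to this mark is where the white pointer must point (plate frame: 1.30 rad counterclockwise from +x).
- gearbox: Loose aluminium worm gearbox, about 1.2 kg: flange 104 (x) x 110 (y) x 10 mm on four foot pads (24 x 24, 8 high) near its corners, so the flange's underside is 8 mm above the plate; housing 60 x 66, top 70 mm above the feet. Origin: centre between the feet at their underside, axes as the plate's; front = +y. The front feet leave a 52 mm opening, centred on x = 0.
- lip (a point): Middle of the lower front edge of the gearbox flange, 55 mm in front (+y) of the gearbox's origin, 8 mm above the plate while the feet are down: the wedge goes under here. It rises with the feet.
- foot_a (a point): Underside of the front foot pad on the plate's -x side, at its front edge. 12 mm above the bench (on the plate) at the start; target 2 to 6 mm higher.
- foot_b (a point): Underside of the front foot pad on the plate's +x side, at its front edge. 12 mm above the bench (on the plate) at the start; target 2 to 6 mm higher.
- rear_feet (a point): Middle between the rear foot pads at their rear lower edge; stays down on the plate.
- wedge: Loose steel wedge, 140 x 30 mm, about 0.42 kg, butt end painted yellow, flat on the bench. Origin: centre of its underside; x points to the thin end. 3 mm thick at the thin end growing evenly to 24 mm at the butt (0.15 per mm): it meets the flange edge with about 33 mm of it under the lip, then each 10 mm lifts the front by 1.5 mm. Pushing takes about 5 to 15 N.
- wedge_grip (a point): Where to grip the wedge across its 30 mm width: 45 mm from its origin towards the butt (25 mm from the butt end), 12 mm above its underside; the wedge is 20 mm thick there.
- wedge_tip (a point): Middle of the thin end of the wedge, at its underside, 70 mm from its origin.
- wrench: Bystander: steel spanner lying on the bench, 170 mm long; may change places with the wedge.
- bearing: Bystander: steel ball bearing lying flat, 52 mm across, 15 mm high.
- brush: Bystander: cleaning brush with blue handle, 200 mm long.
- grease: Bystander: white grease can with a red band, 60 mm across, 85 mm high.

How it is judged:
On the way:
1. the swing clamp's pointer is turned to the green mark while the gearbox still stands on its feet (value of joint clamp between 1.13 and 1.47 rad and z of each of foot_a, foot_b in the frame of plate below 0.013 m), for 0.3 s.
At the end, for the whole second after the job is handed in: Clamp within 0.17 rad of the green mark; front feet 1.5 to 7 mm off the plate, rear feet down (2 mm) within 8 mm of their place; wedge flat, thin end 20 mm or more under the flange, pressing gearbox (1 N) and plate; fingers grip it (3 N), nothing of the arm touches the gearbox; at rest (value of joint clamp between 1.13 and 1.47 rad and z of foot_a in the frame of plate between 0.0135 and 0.019 m and z of foot_b in the frame of plate between 0.0135 and 0.019 m and z of rear_feet in the frame of plate below 0.014 m and y of rear_feet in the frame of plate between -0.131 and -0.115 m and x of rear_feet in the frame of plate between -0.042 and -0.018 m and contact force between wedge and gearbox above 1 N and contact force between wedge and plate above 0.5 N and contact force between the fingers and wedge above 3 N and contact force between each of the arm, the fingers and gearbox below 0.3 N and angle between wedge's own z axis and vertical below 0.12 rad and y of wedge_tip in the frame of lip below -0.02 m and linear speed of each of gearbox, wedge below 0.01 m/s); the arm keeps its last pose, push and grip.
It fails at once if a front foot of the gearbox is lifted more than 12 mm (z of any of foot_a, foot_b in the frame of plate above 0.024 m).
It fails at once if the gearbox is touched by the gripper or arm (over 2 N) (contact force between any of the arm, the fingers and gearbox above 2 N).
It fails at once if the spanner, cleaning brush, bearing or grease can is moved more than 20 mm (distance of any of wrench, brush, bearing, grease from where it was at the start of the episode above 0.02 m).
It also fails if it takes over 58 s, if anything falls off the work surface, if the arm or the gripper's body presses on something with over 40 N, if the wrist force passes 120 N, or if a joint passes its speed limit or range.

### The arm

A 6-joint arm with a two-finger parallel gripper is mounted at the origin on the work surface. World frame = base frame: x ahead of the robot, y to its left, z up, the work surface at z = 0. Lengths are in m, angles in rad, forces in N, time in s.
With the tool pointing down it reaches from about 0.35 to 0.85 m from the base axis. Payload 8.1 kg.
Tool frame: the origin (TCP) lies midway between the tips of the shut fingers; the grasp point (between the pads) lies 19 mm behind it; z points along the fingers, y is the line along which they close (so a half turn about z gives the same grasp; the last joint's range is limited). The gripper opens to 93 mm and grips with 3 to 60 N. Pads are 15 mm wide; open, the fingers measure 128 mm over their backs; the gripper's body (75 mm by 188 mm) begins 65 mm behind the grasp point.
Start: joints at [-1.333, 0.13, 1.488, -0, 1.523, -0.085], TCP at [0.19, -0.569, 0.219] pointing down, gripper open.
Joint ranges: [-2.96, 2.96], [-0.89, 2.26], [0.02, 2.5], [-1.34, 4.48], [0, 2.73], [-2.66, 2.66]. Speed limits (rad/s): [2.39, 2.39, 2.79, 3.14, 3.14, 3.14].

### API

Orientations are given as a rotation vector (axis times angle).
In Python, from cell import * gives the robot as it stands. The module is installed in compiled form; this text tells all that it offers. Calls block until the motion is done:
- move_ptp(position, orientation): joint-space move of the TCP to a pose.
- move_straight(position, vel=0.15, ori=None, f_stop=None): straight line of the TCP; ori=None keeps the orientation; vel is the mean speed in m/s. With f_stop (N) it stops when the force on the tool has changed by that much, and returns True; else False.
- goto_joints(angles): joint-space move.
- let_go() and grasp(): open the fingers fully, or close them until they stop; the grip force is fixed at half the most.
- wait(seconds).
- ik(position, orientation): joint angles nearest the present ones, or None.
- read_state(): the state.
- grab_frame(name): name is "scene" or "top"; returns the picture (420x560x3 uint8, blue, green, red); there is no depth.
- camera_info(name): a dict with "camera_matrix" (3x3 intrinsics, pixels), "distortion" ([k1, k2, p1, p2, k3] as OpenCV has them; the pictures are not rectified), "T" (4x4, takes a point from camera to world coordinates). Camera axes: x right, y down, z forward; pixel columns grow to the right and rows downward; lengths in m; the calibration is good to about 2 mm. A picture is of the moment at which its call begins. camera_info takes no time and is no camera call.
A pose or a line that the arm cannot do raises IKError and nothing moves.
- hand_in(): hands the job in; it is judged then, once.
The state is a dict: "time_s": time; "joints": joint angles; "qvel": joint speeds; "effort": joint torques, N m; "eef_pos": TCP position; "ee_rot": TCP orientation; "contact_force": force on the tool from outside, world axes, zero at the start; "wrist_torque": the same for the moment, N m; "finger_gap": finger opening in m; "grip_force": force on a finger pad.
Only numpy, scipy, OpenCV 4.12 (cv2) and the standard library are available. Lean on these libraries where they do the work, as an engineer would, in place of code of your own. Each camera call takes 0.05 s, during which the arm holds its last target. There are 200 camera calls.

## Working session

There is one attempt and no reset: what is moved stays moved. The work goes in short steps, each a Python script; the robot and the scene stay as the last script left them, time stands still between calls to the robot, and variables do not carry over. Pictures are saved under pics/ and viewed, at most 10 in all, crops included, and the job is handed in when it is done.

```bash
mkdir -p pics; python3 - <<'E'
from cell import *
import cv2
for n in("top","scene"):
    cv2.imwrite(f"pics/{n}0.png",cv2.resize(grab_frame(n),(800,600)));c=camera_info(n);print(n,c["camera_matrix"],c["distortion"],c["T"])
print(read_state())
E
```

```text
top [[392.99477746   0.         290.30597125]
 [  0.         392.99477746 210.48656432]
 [  0.           0.           1.        ]] [-0.00104532  0.          0.          0.          0.        ] [[-0.01111051 -0.99212418  0.12476443  0.41281292]
 [-0.99985517  0.01263136  0.01140534 -0.02802117]
 [-0.01289146 -0.12461964 -0.99212084  0.99446169]
 [ 0.          0.          0.          1.        ]]
scene [[435.57896664   0.         277.13565871]
 [  0.         435.57896664 213.19504451]
 [  0.           0.           1.        ]] [-0.10616461  0.          0.          0.          0.        ] [[-0.14599967  0.7888617  -0.59697681  1.18031778]
 [ 0.98927693  0.11403791 -0.09124973  0.09436256]
 [-0.00390543 -0.60389782 -0.79705218  0.91591991]
 [ 0.          0.          0.          1.        ]]
{'time_s': 0.1, 'joints': array([-1.33341603e+00,  1.31104239e-01,  1.48917924e+00, -2.37599422e-05,
        1.52295846e+00, -8.53892408e-02]), 'qvel': array([-0.00119957, -0.00260712, -0.00114143, -0.00052612,  0.00057328,
       -0.00074292]), 'effort': array([ 2.56320978e-03, -5.61339855e+01, -4.93096983e+01,  7.72124087e-02,
        2.91291723e-02, -2.98138968e-05]), 'eef_pos': array([ 0.19021605, -0.56851692,  0.21767635]), 'ee_rot': array([-3.09914823e+00, -5.04545060e-01,  2.33740163e-04]), 'contact_force': array([ 0.07837713,  0.69805519, -0.13168934]), 'wrist_torque': array([ 0.01728401,  0.00660462, -0.00826644]), 'grip_force': 0.0, 'finger_gap': 0.09288037954094908}
```

View pics/top0.png

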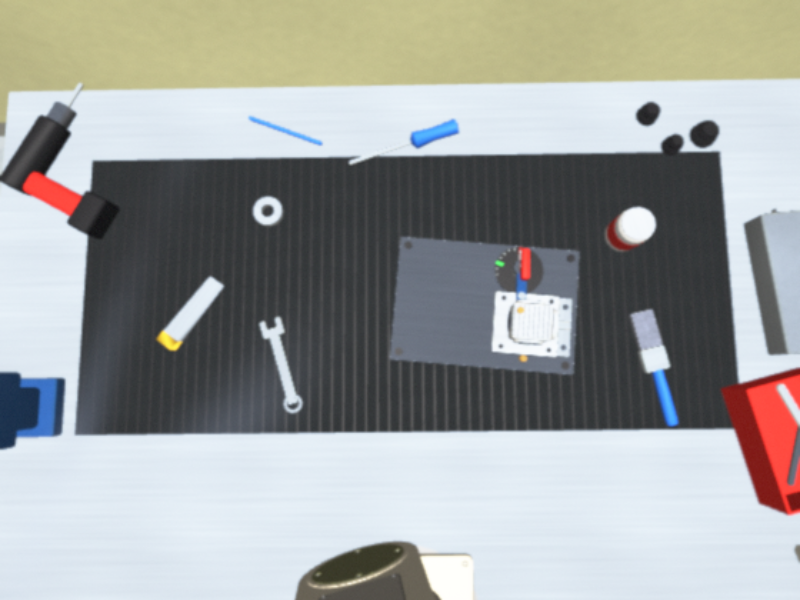

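View pics/scene0.png

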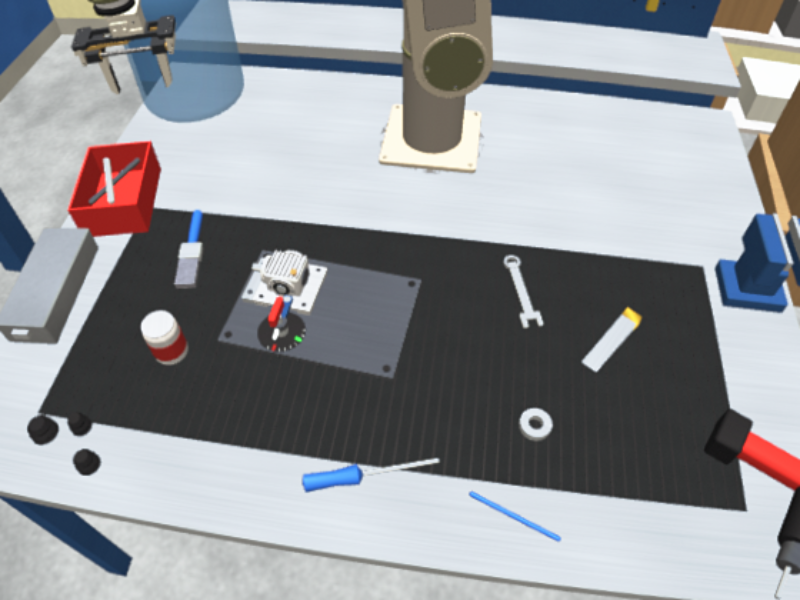

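The top view shows the plate (corners about (402,237), (580,249), (574,375), (390,360)), the knob at (525,263), and the wedge from its butt at (170,340) to its tip at (215,282). I'll zoom in to refine these.

```bash
python3 - <<'E'
from cell import *
import cv2,numpy as np
t=grab_frame("top");np.save("t0.npy",t);np.save("s0.npy",grab_frame("scene"))
a=cv2.resize(t[160:270,265:412],None,fx=5.4,fy=5.4,interpolation=cv2.INTER_CUBIC);cv2.imwrite("pics/a.png",a)
w=cv2.resize(t[185:255,100:220],None,fx=6,fy=6,interpolation=cv2.INTER_CUBIC);cv2.imwrite("pics/w.png",w)
E
```

```text
(no output)
```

View pics/a.png

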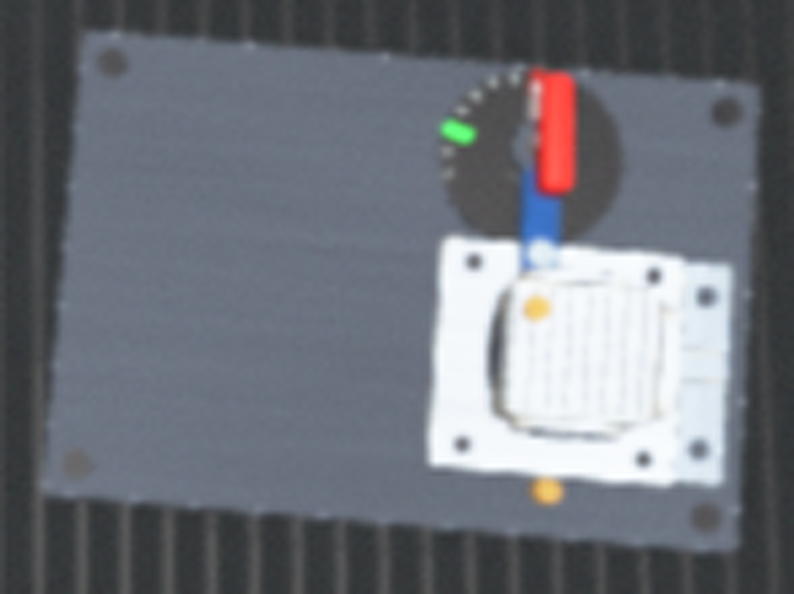

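View pics/w.png

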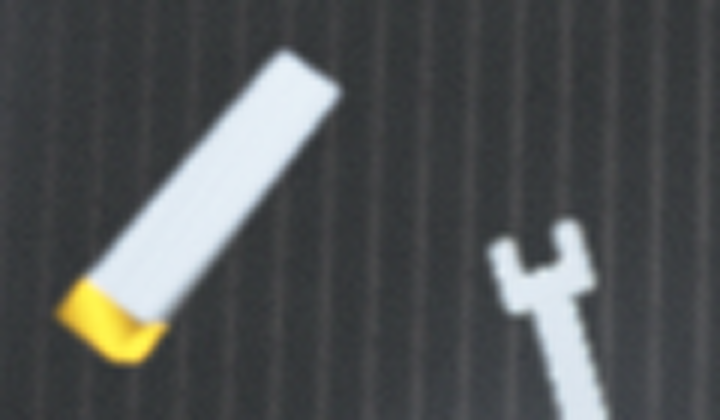

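The crops show plate corners at (82,32), (760,86), (738,550) and (42,492) in the 5.4x crop. The clamp is near 0 with the green mark at (458,132), and the wedge's thin corners are at (284,48) and (342,92) in the 6x crop. Next I'll fit silhouettes in both cameras.

```bash
cat > vis.py <<'E'
from cell import *
import cv2,numpy as np
from scipy.optimize import least_squares,minimize
CI={n:camera_info(n) for n in("top","scene")}
def proj(n,P):
    c=CI[n];W=np.linalg.inv(c["T"]);return cv2.projectPoints(np.asarray(P,float).reshape(-1,3),cv2.Rodrigues(W[:3,:3])[0],W[:3,3],c["camera_matrix"],np.array(c["distortion"]))[0].reshape(-1,2)
def place(p,P):
    c,s=np.cos(p[2]),np.sin(p[2]);P=np.asarray(P,float);return np.c_[p[0]+c*P[:,0]-s*P[:,1],p[1]+s*P[:,0]+c*P[:,1],P[:,2]]
def sil(n,pts):
    h=cv2.convexHull(((proj(n,pts)+.5)*8*16).astype(np.int32));m=np.zeros((420*8,560*8),np.uint8)
    cv2.fillConvexPoly(m,h,255,shift=4);return cv2.resize(m,(560,420),interpolation=cv2.INTER_AREA)/255.
def fit(model,soft,p0,names=("top","scene")):
    def cost(p):return sum(((sil(n,place(p,model))-soft[n])**2).sum() for n in names)
    r=minimize(cost,p0,method="Nelder-Mead",options=dict(initial_simplex=np.array([p0]+[np.array(p0)+d for d in np.diag([.008,.008,.1])]),xatol=1e-4,fatol=.05));return r.x,r.fun
WEDGE=[(x,y,z) for y in(-.015,.015) for x,z in((70e-3,0),(70e-3,.003),(-.07,0),(-.07,.024))]
KNOB=[(x,y,z) for x in(-.026,.026) for y in(-.0065,.0065) for z in(.058,.082)]
PLATE=[(x,y,.012) for x,y in((.11,.16),(.11,-.16),(-.11,-.16),(-.11,.16))]
def back(n,uv,z):
    c=CI[n];q=cv2.undistortPoints(np.array([[uv]],float),c["camera_matrix"],np.array(c["distortion"]))[0,0]
    d=c["T"][:3,:3]@[*q,1];o=c["T"][:3,3];return o+d*(z-o[2])/d[2]
def red(im):
    b,g,r=[im[...,i].astype(float) for i in range(3)];return np.clip((r-np.maximum(b,g)-30)/120,0,1)
E
cat > m.py <<'E'
from vis import *
I={"top":np.load("t0.npy"),"scene":np.load("s0.npy")}
cor=np.array([(82,32),(760,86),(738,550),(42,492)])/5.4+[265,160]+.5/5.4-.5
r=least_squares(lambda p:(proj("top",place(p,PLATE))-cor).ravel(),[.45,-.15,0]);pl=r.x;print("plate",pl,r.fun.round(2))
out={"plate":pl}
# wedge
w0=back("top",np.array((200,210))/6+[100,185],.01)
S={}
for n in I:
    im=I[n].astype(float).max(2);u=proj(n,[[w0[0],w0[1],.01]])[0];m=np.zeros((420,560));cv2.circle(m,tuple(int(v) for v in u),42 if n=="top" else 48,1,-1)
    s=np.clip((im-70)/130,0,1)*m;lab=cv2.connectedComponents((s>.15).astype(np.uint8))[1];k=lab[int(u[1]),int(u[0])];S[n]=s*cv2.dilate((lab==k).astype(np.uint8),np.ones((3,3)));print(n,S[n].sum())
d=back("top",np.array((313,70))/6+[100,185],.003)-back("top",np.array((110,320))/6+[100,185],.02)
p0=[w0[0],w0[1],np.arctan2(d[1],d[0])]
for names in(("top",),("scene",),("top","scene")):print("wedge",names,*fit(WEDGE,S,p0,names))
out["wedge"]=fit(WEDGE,S,p0)[0]
k0=back("top",np.array((557,132))/5.4+[265,160],.082)
K={}
for n in I:
    u=proj(n,[[k0[0],k0[1],.07]])[0];m=np.zeros((420,560));cv2.circle(m,tuple(int(v) for v in u),20,1,-1);K[n]=red(I[n])*m
for names in(("top",),("scene",),("top","scene")):
    kn=fit(KNOB,K,[k0[0],k0[1],pl[2]+.1],names);print("knob",names,*kn)
kn=kn[0];out["knob"]=kn
g=back("top",np.array((458,132))/5.4+[265,160]-.4,.012);dg=g[:2]-kn[:2];print("green",g,np.hypot(*dg),"joint",kn[2]-pl[2],"greenang",np.arctan2(dg[1],dg[0])-pl[2])
c,s=np.cos(pl[2]),np.sin(pl[2]);R=np.array([[c,s],[-s,c]]);print("knob in plate",R@(kn[:2]-pl[:2]))
for uv in((443,236),(430,465)):print("front flange corner in plate",R@(back("top",np.array(uv)/5.4+[265,160]-.4,.030)[:2]-pl[:2]))
np.savez("pose.npz",**out)
E
python3 m.py
```

```text
plate [ 0.52925871 -0.14032106 -0.09426296] [ 0.11 -0.47  0.06 -0.62 -0.06  0.53 -0.11  0.5 ]
top 853.7923076923078
scene 673.223076923077
wedge ('top',) [ 0.52238037  0.38145745 -0.63349307] 23.887658752095806
wedge ('scene',) [ 0.52278413  0.37982213 -0.62788075] 7.034906487946148
wedge ('top', 'scene') [ 0.52294452  0.38041497 -0.63133831] 42.40759289212842
knob ('top',) [ 0.59093975 -0.202163   -0.03806274] 12.593107939254134
knob ('scene',) [ 0.58894848 -0.20399513  0.04744891] 34.411156766628224
knob ('top', 'scene') [ 0.59031489 -0.20272986  0.00102814] 53.808143983083426
green [ 0.60204297 -0.16739859  0.012     ] 0.03722696391242933 joint 0.09529110434763063 greenang 1.3445577613887747
knob in plate [ 0.06665926 -0.05638493]
front flange corner in plate [ 0.02241316 -0.01417089]
front flange corner in plate [-0.08245949 -0.01515192]
```

```bash
cat > h.py <<'E'
from cell import *
import numpy as np
from scipy.spatial.transform import Rotation as Ro
P=np.load("pose.npz");pl,wd,kn=P["plate"],P["wedge"],P["knob"]
def ori(th):
    c,s=np.cos(th),np.sin(th);return Ro.from_matrix([[c,s,0],[s,-c,0],[0,0,-1]]).as_rotvec()
def pw(x,y):
    c,s=np.cos(pl[2]),np.sin(pl[2]);return np.array([pl[0]+c*x-s*y,pl[1]+s*x+c*y])
def st(t=""):
    s=read_state();print(t,round(s["time_s"],2),s["eef_pos"].round(4),"F",s["contact_force"].round(1),"gap",round(s["finger_gap"],4),"grip",round(s["grip_force"],1))
def kp(a,z,off=0.015):
    return [kn[0]+off*np.cos(a),kn[1]+off*np.sin(a),z]
E
cat > s1.py <<'E'
from h import *
a0=pl[2]+.09;a1=pl[2]+1.30
fl=None
for f in(0,np.pi,-np.pi):
    q=[ik(kp(a,.054),ori(a+f)) for a in(a0,a1)];print(f,[None if x is None else x.round(2) for x in q])
    if fl is None and all(x is not None for x in q) and np.abs(q[1]-q[0]).max()<2: fl=f
print("flip",fl)
move_ptp(kp(a0,.2),ori(a0+fl));move_straight(kp(a0,.054));st("down")
grasp();st("grasp")
n=12
for i in range(1,n+1):
    a=a0+(a1-a0)*i/n;move_straight(kp(a,.054),vel=.005,ori=ori(a+fl))
st("turned")
import cv2
let_go();st("open");move_straight(kp(a1,.2));st("up")
E
python3 s1.py
```

```text
0 [array([-0.4 ,  0.36,  1.53, -0.  ,  1.25,  1.17]), array([-0.39,  0.33,  1.57, -0.  ,  1.24, -0.02])]
3.141592653589793 [array([-0.4 ,  0.36,  1.53,  0.  ,  1.25, -1.97]), None]
-3.141592653589793 [array([-0.4 ,  0.36,  1.53,  0.  ,  1.25, -1.97]), None]
flip 0
down 3.33 [ 0.6062 -0.2032  0.0554] F [-1.1  0.1  0.4] gap 0.0933 grip 0.0
grasp 4.54 [ 0.6054 -0.2028  0.054 ] F [ 0.7 -0.3 -0.4] gap 0.013 grip 29.8
turned 9.94 [ 0.5955 -0.1881  0.054 ] F [1.9 6.1 0.5] gap 0.0128 grip 29.8
open 11.27 [ 0.5957 -0.1887  0.054 ] F [-0.2  0.7  0.5] gap 0.0929 grip 0.0
up 12.39 [ 0.595  -0.1884  0.1986] F [ 0.6  0.6 -0.2] gap 0.093 grip 0.0
```

```bash
cat > s2.py <<'E'
from h import *
from vis import red,proj,fit,KNOB
import cv2
u=np.array([np.cos(wd[2]),np.sin(wd[2])]);g=wd[:2]-.045*u
for f in(0,np.pi):
    q=[ik([*g,.003],ori(wd[2]+f)),ik([*pw(-.03,.14),.016],ori(pl[2]-np.pi/2+f))];print(f,[None if x is None else x.round(2) for x in q])
    if all(x is not None for x in q):break
print("f",f)
move_ptp([*g,.15],ori(wd[2]+f));st()
I={n:grab_frame(n) for n in("top","scene")};K={}
for n in I:
    c=proj(n,[[kn[0],kn[1],.07]])[0];m=np.zeros((420,560));cv2.circle(m,tuple(int(v) for v in c),20,1,-1);K[n]=red(I[n])*m
for ns in(("top",),("top","scene")):k=fit(KNOB,K,[kn[0],kn[1],pl[2]+1.3],ns);print("joint",k[0][2]-pl[2],k)
cv2.imwrite("pics/c1.png",np.hstack([cv2.resize(I["top"][165:265,335:415],(400,500),interpolation=2),cv2.resize(I["scene"][160:260,140:220],(400,500),interpolation=2)]))
move_straight([*g,.004],vel=.1,f_stop=12);st("down");grasp();st("grasp")
E
python3 s2.py
```

```text
0 [None, None]
3.141592653589793 [array([ 0.62,  0.41,  1.56, -0.  ,  1.16, -0.32]), array([-0.1 ,  0.1 ,  1.91, -0.  ,  1.13, -0.  ])]
f 3.141592653589793
 14.57 [0.4874 0.4061 0.1501] F [-1.1  0.   0.4] gap 0.0926 grip 0.0
joint 1.289978875041649 (array([ 0.59049091, -0.20131407,  1.19571591]), np.float64(25.210598327566316))
joint 1.223860228578454 (array([ 0.58969434, -0.20202866,  1.12959726]), np.float64(68.54354767397155))
down 16.27 [0.4872 0.4074 0.0049] F [-0.  -1.5 -0.4] gap 0.0934 grip 0.0
grasp 17.27 [0.4865 0.4069 0.0039] F [-0.7 -0.4  0.4] gap 0.0298 grip 30.0
```

View pics/c1.png

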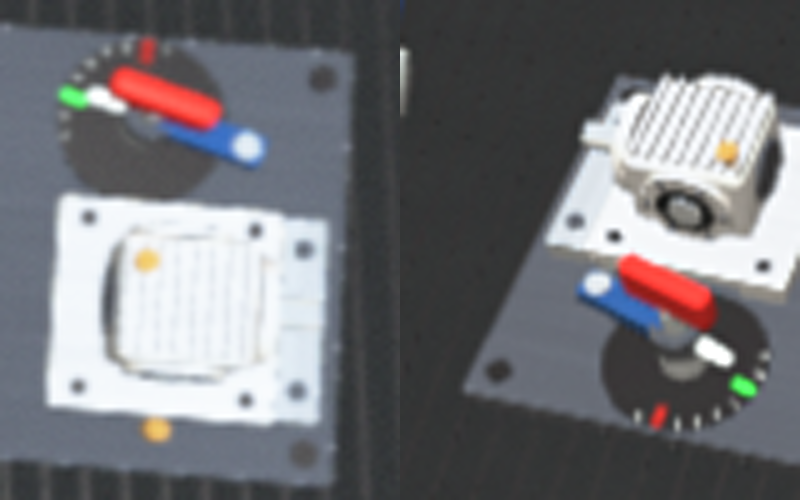

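The clamp's white pointer stands at the green mark (top crop: pointer (100,98), mark (72,95)), and the wedge is gripped at a 29.8 mm gap. Next I'll carry it to the runway.

```bash
cat > s3.py <<'E'
from h import *
from vis import proj,fit,WEDGE,back
import cv2
s=read_state()["eef_pos"];f=np.pi;th=pl[2]-np.pi/2+f
move_straight([s[0],s[1],.16],vel=.12);st("up")
g=pw(-.03,.140)
move_ptp([*g,.16],ori(th));st("over")
move_straight([*g,.05],vel=.12);print(move_straight([*g,.0155],vel=.03,f_stop=10));st("down")
cv2.imwrite("pics/d1.png",np.vstack([cv2.resize(grab_frame("top")[160:270,255:415],(640,300),interpolation=2),cv2.resize(grab_frame("scene")[160:270,140:300],(640,300),interpolation=2)]))
E
python3 s3.py
```

```text
up 18.73 [0.4859 0.4065 0.1587] F [-0.6 -0.  -5.1] gap 0.0297 grip 30.0
over 20.23 [0.5128 0.0028 0.1601] F [ 0.3 -0.1 -3.9] gap 0.0296 grip 30.0
True
down 22.38 [0.5123 0.0019 0.0159] F [-0.3  0.7  6.2] gap 0.0299 grip 30.0
```

View pics/d1.png

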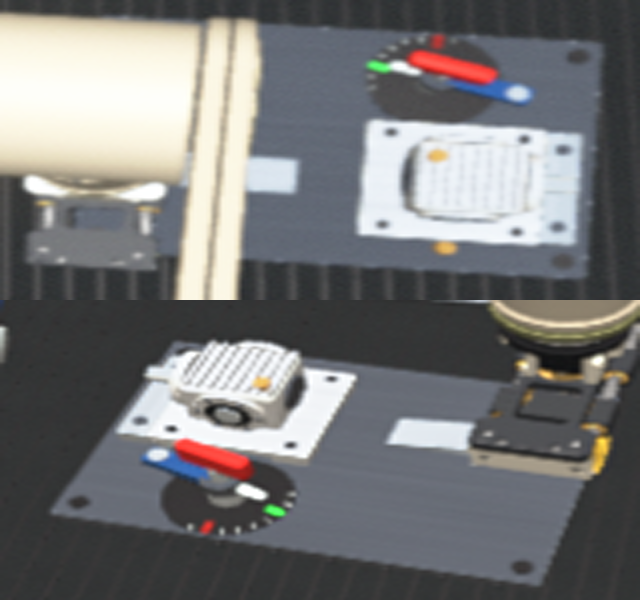

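The wedge lies flat on the plate, aligned with the opening: tip at (297,174) against the flange middle at (366,178), about 40 mm short. I'll push it in stages.

```bash
cat > s4.py <<'E'
from h import *
for y in(.09,.072,.064,.058,.052):
    print(y,move_straight([*pw(-.03,y),.0155],vel=.03,f_stop=40));st()
from vis import *
cv2.imwrite("pics/e1.png",np.vstack([cv2.resize(grab_frame("top")[170:260,295:415],(600,300),interpolation=2),cv2.resize(grab_frame("scene")[160:250,150:270],(600,300),interpolation=2)]))
E
python3 s4.py
```

```text
0.09 False
 24.29 [ 0.5083 -0.0479  0.0159] F [0.1 4.6 4.9] gap 0.0295 grip 30.0
0.072 False
 25.04 [ 0.5066 -0.066   0.0159] F [0.1 4.2 5.5] gap 0.0295 grip 30.0
0.064 False
 25.46 [ 0.5059 -0.0734  0.0159] F [0.5 6.4 6. ] gap 0.0294 grip 30.0
0.058 False
 25.81 [ 0.5053 -0.0787  0.0159] F [0.4 9.6 7.3] gap 0.03 grip 30.0
0.052 False
 26.16 [ 0.5048 -0.0846  0.0159] F [ 0.7 10.4  6.7] gap 0.0295 grip 30.0
```

View pics/e1.png

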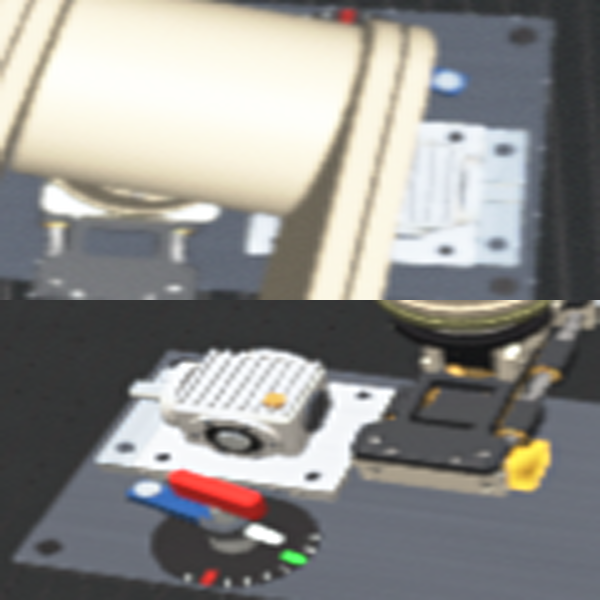

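The wedge tip is under the flange and the push force rose at about y = 0.064, as predicted. The gripper is clear of the gearbox. I'll continue and measure the lift by tracking gearbox features.

```bash
cat > s5.py <<'E'
from h import *
from vis import *
for y in(.045,.0385):
    print(y,move_straight([*pw(-.03,y),.0155],vel=.02,f_stop=40));st()
wait(.5);st("rest")
I=grab_frame("scene");np.save("s5.npy",I);I0=np.load("s0.npy")
gy=-.0697
def G(p,lift,dy):  # rotate about rear foot edge (gearbox y=-0.053)
    a=lift/.106;x,y,z=p;yy=y+.053;Y=-.053+yy*np.cos(a)-z*np.sin(a)+dy;Z=yy*np.sin(a)+z*np.cos(a)
    return [*pw(-.03+x,gy+Y),.012+Z]
pts=[(.042,.045,.018),(.0,.0,.07),(.02,.02,.07),(.02,-.02,.07),(.03,0,.035),(.042,-.042,.018)]
A=np.float32(proj("scene",[G(p,0,0) for p in pts]))
g0,g1=[cv2.cvtColor(i,cv2.COLOR_BGR2GRAY) for i in(I0,I)]
B,ok,_=cv2.calcOpticalFlowPyrLK(g0,g1,A.reshape(-1,1,2),None,winSize=(15,15),maxLevel=1)
B=B.reshape(-1,2);d=B-A;print(d.round(2).tolist(),ok.ravel())
r=least_squares(lambda q:((proj("scene",[G(p,*q) for p in pts])-A)-d).ravel(),[.004,0],loss="soft_l1",x_scale=.001);print("lift,dy mm",r.x*1e3,r.fun.round(2))
cv2.imwrite("pics/f1.png",np.vstack([cv2.resize(i[165:240,155:265],(600,300) if 0 else (586,300),interpolation=2) for i in(I0,I)]))
E
python3 s5.py
```

```text
0.045 False
 26.76 [ 0.5041 -0.0914  0.0159] F [ 0.6 11.7  7.4] gap 0.0295 grip 30.0
0.0385 False
 27.23 [ 0.5035 -0.0978  0.0159] F [ 2.2 11.7  7.1] gap 0.0297 grip 30.0
rest 27.73 [ 0.5035 -0.0978  0.0159] F [ 0.8 11.2  7.5] gap 0.0297 grip 30.0
[[-1.2599999904632568, -0.8299999833106995], [-0.8899999856948853, -0.23999999463558197], [-0.9100000262260437, -0.6700000166893005], [-0.949999988079071, -0.38999998569488525], [-0.5899999737739563, -0.41999998688697815], [-0.27000001072883606, -0.23999999463558197]] [1 1 1 1 1 1]
lift,dy mm [ 2.3011123  -0.97916377] [ 0.65  0.23 -0.11 -0.23 -0.12  0.09 -0.02  0.03 -0.12  0.01 -0.24  0.08]
```

View pics/f1.png

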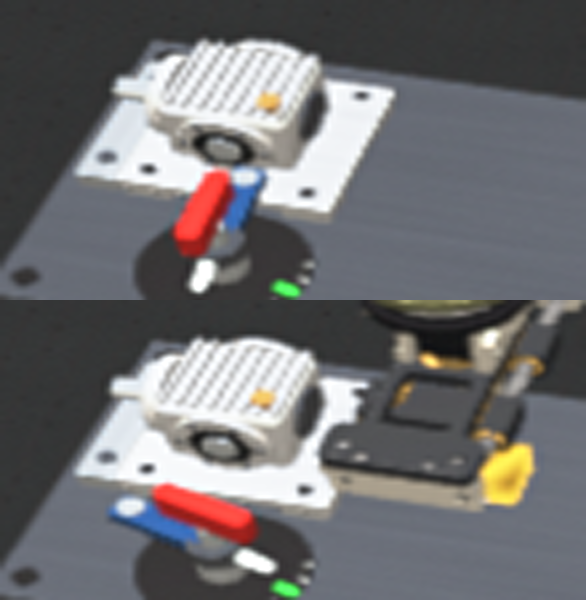

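The gearbox has tilted (measured lift about 2.3 mm, geometry about 3.8 mm) and seated 1 mm back at the stop. I'll push 6 mm more to centre the lift in the window and measure again.

```bash
sed -i 's/(.045,.0385)/(.0325,)/; s/f1.png/f2.png/; s/s5.npy/s6.npy/' s5.py; python3 s5.py
```

```text
0.0325 False
 28.23 [ 0.503  -0.1036  0.0159] F [ 1.3 13.   7.4] gap 0.0296 grip 30.0
rest 28.73 [ 0.503  -0.1036  0.0159] F [ 1.  13.4  7.3] gap 0.0299 grip 30.0
[[-5.630000114440918, -1.649999976158142], [-0.9800000190734863, -0.6800000071525574], [-1.0499999523162842, -0.8899999856948853], [-1.0800000429153442, -0.5099999904632568], [-0.800000011920929, -0.5799999833106995], [-0.25999999046325684, -0.25]] [1 1 1 1 1 1]
lift,dy mm [ 3.72565292 -0.77013749] [ 4.93  0.73 -0.33 -0.01 -0.32  0.01 -0.19 -0.   -0.05 -0.02 -0.26  0.06]
```

```bash
python3 -c "
from cell import *
print(hand_in())"
```

```text
the job is handed in; nothing more can be done
None
```

I've handed the job in: the clamp pointer is at the green mark, and the gripped wedge is under the flange, lifting the front feet by an estimated 3.5–4.5 mm with the gearbox back against the stop; the hand-in call returned no verdict.

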